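Put a spare bearing away in its spring-lid case

TASK

Press the red thumb latch of the grey parts case so that its sprung orange lid pops open, lay the 40 mm ball bearing flat in the nest between the four posts, then swing the lid over and press it down until the latch snaps and holds it shut. Do it by feel: the case stands on soft feet at an uncertain height, so neither ram the latch nor crush the lid. Leave the sprocket, brass bush and grease tin where they stand.

Things in the scene. Friction and masses are not known exactly. Their poses are not given: they have to be found in the camera images.
- case: Fixed plate 150x170x6 mm under the parts case; origin at the centre of its underside; x from latch side (near the robot) to hinge side, z up. On it on rubber feet a grey tub 110 (x) x 140 (y) x 34, walls 3, rim nominally 50 above the counter. Tub, lid and latch all sit up to 6 mm higher or lower in each run: unmeasured, to be felt. The tub does not yield when pressed.
- pad_point (a point): Nominal centre of the top of the red thumb pad (36 along x, 34 along y), 92 mm to -x of the case centre, 46 above the counter; true pad up to 6 mm higher or lower. Pressed down at its centre, 3 to 5 N and 4 to 5 mm release the lid; rigid stop at about 7.5 mm; over 20 N damages it. Axes as case.
- case_latch (a joint): Angle of the red latch rocker in rad: 0 at rest, grows as its thumb pad is pressed down, releases the lid at about 0.13, stop 0.24; springs back by itself. It pivots 32 mm to +x of the pad's centre, 12 mm below the pad's top. Its hook, 57 to 72 mm to -x of the case centre, rises 23 mm above the pad's top.
- case_lid (a joint): Orange lid's angle in rad: 0 hard down, 0.02 held by the latch, 1.75 open (10 degrees past upright). Plate 112 mm from hinge to front edge, 144 wide, outer face 7 to 8.5 mm outside the hinge axis; a wire bail in front is caught by the hook. A spring opens it (4 N at the front edge when shut).
- hinge_point (a point): Nominal middle of the lid's hinge axis (along y), 55 mm to +x of the case centre, 52 above the counter, true height up to 6 mm off. To close, push the lid's back (outer) face over, then down, 90 mm from the hinge: against the hook's ramp (from 0.12 rad on) 5 to 12 N till it snaps; rigid stop just below; over 25 N damages the lid. Axes as case.
- nest_point (a point): Nominal centre of the nest's floor in the tub, 26 mm above the counter (true height up to 6 mm off, plane position true): where the bearing's underside centre belongs. Four posts 12 mm high with conical tops (9.6 mm thick) stand 19.5 mm off in x and y, leaving 2.8 mm play; +y and -y sides open for fingers. Tub rim 24 mm above this floor, the floor level inside the whole tub. Axes as case.
- bearing: Steel ball bearing, outer diameter 40 mm, 12 mm high, lying flat on the counter; origin at the centre of its underside, z up. About 70 g.
- sprocket: Dark toothed chain sprocket, 72 mm across, 20 mm high, lying flat (bystander); origin at the centre of its underside.
- bush_brass: Plain brass bush, 28 mm diameter, 32 mm high, upright (bystander); origin at the centre of its underside.
- grease_tin: Green tin with a grey lid, 73 mm diameter, 48 mm high (bystander); origin at the centre of its underside.

How it is judged:
By the outcome, as a careful person would: the job done as asked, in the order asked, and still so for the second after the job is handed in, with the robot touching nothing.
It also fails if it takes over 67 s, if anything falls off the work surface, if the arm or the gripper's body presses on something with over 40 N, if the wrist force passes 120 N, or if a joint passes its speed limit or range.

ROBOT

A 6-joint arm with a two-finger parallel gripper is mounted at the origin on a cart in front of the work surface, level with it; the furniture and walls round the work are solid. World frame = base frame: x ahead of the robot, y to its left, z up, the work surface at z = 0. Lengths are in m, angles in degrees, forces in N, time in s.
With the tool pointing down it reaches from about 0.4 to 0.825 m from the base axis. Payload 7 kg.
Tool frame: the origin (TCP) lies on the centre line of the jaws, within the pads' length; the fingertips stand 14 mm ahead of it and the grasp point (between the pads) lies 5 mm behind it; z points along the fingers, y is the line along which they close (so a half turn about z gives the same grasp; the last joint's range is limited). The gripper opens to 88 mm and grips with 3 to 60 N. Pads are 19 mm wide; open, the fingers measure 130 mm over their backs; the gripper's body (78 mm by 193 mm) begins 47 mm behind the grasp point.
Start: joints at [92.538, 20.546, 0.682, 0, -70.136, -16.507], TCP at [0.163, 0.655, 0.241] pointing down, gripper open.
Joint ranges: [-176.03, 176.03], [-82.01, 121.73], [-58.28, 71.71], [-173.87, 95.51], [-174.79, -0.11], [-173.66, 173.66]. Speed limits (degrees/s): [136.94, 136.94, 172.46, 180, 180, 180].

INTERFACE

Orientations are given as [roll, pitch, yaw] about the fixed x, y, z axes, in that order (R = Rz(yaw) Ry(pitch) Rx(roll)).
In Python, from plant import r gives the robot as it stands.
- The arm moves only by the tool send_rows, never from a script. Its argument "steps" is a list of rows, each an object with "dp": the shift along the tool's x, y, z in mm, a list of three; "roll": the turn about the tool's z in rad; "jaw": the opening in per cent of the stroke, from 0 (shut) to 100 (fully open). In form: [{"dp": [tx, ty, tz], "roll": roll, "jaw": jaw}, ...]. A call has 1 to 5 rows; each row is the pose to reach, as a shift and turn from the pose commanded when the call began, along the tool's axes at that moment; what a row does not reach only later rows make up. A row lasts 1/8 s, in which the tool goes at most 62.5 mm and 10.7 degrees, less where a joint would pass 70% of its speed; a pose out of reach is approached as far as the arm can. A call with a gripper value outside its range is refused whole. The fingers move at their own pace and stop on an object; "newtons" is the grip in N (left out, the last holds). Time passes only in rows, so rows that repeat a pose let the fingers close. It gives the time, the measured TCP pose, the force, the opening and the grip force at its end, in the units of the state.
- r.get_state(): the state, without advancing time (a new reading comes with each control period).
- r.capture(name): name is "side" or "top"; returns a dict with "image" (420x560x3 uint8, blue, green, red), "K" (3x3 intrinsics, pixels), "rvec" (rotation vector, rad) and "tvec" (3), from world to camera coordinates, as OpenCV has them. Camera axes: x right, y down, z forward; pixel columns grow to the right and rows downward; lengths in m; the calibration is good to about 2 mm. A picture is of the moment at which its call begins. There is no depth.
- r.close_job(): hands the job in; it is judged then, once.
The state is a dict: "time_s": time; "joints": joint angles; "qd": joint speeds; "joint_torque": joint torques, N m; "tcp_pos": TCP position; "eef_rot": TCP orientation; "contact_force": force on the tool from outside, world axes, zero at the start; "moment": the same for the moment, N m; "gripper_width": finger opening in m; "gripper_force": force on a finger pad.
Only numpy, scipy, OpenCV 4.12 (cv2) and the standard library are available. Lean on these libraries where they do the work, as an engineer would, in place of code of your own. Each camera call takes 0.05 s, during which the arm holds its last target. There are 200 camera calls.

## Working session

There is one attempt and no reset: what is moved stays moved. The work goes in short steps, Python scripts to look and compute and a tool call to move; the robot and the scene stay as the last step left them, time stands still between calls to the robot, and variables do not carry over. Pictures are saved under pics/ and viewed, at most 14 in all, crops included, and the job is handed in when it is done.

Besides the shell and the picture viewer there is one more tool, called after "Call:" as name(argument=value, ...), one argument or row to a line, values as JSON. send_rows: Moves the arm, as the interface text tells. Its arguments: {"type":"object","properties":{"steps":{"type":"array","items":{"type":"object","properties":{"dp":{"type":"array","items":{"type":"number"}},"roll":{"type":"number"},"jaw":{"type":"number"}}}},"newtons":{"type":"number"}},"required":["steps"]}

```bash
ls; mkdir -p pics; python3 - <<'E'
from plant import r
import cv2
s=r.get_state(); print({k:s[k] for k in('time_s','tcp_pos','eef_rot','contact_force','gripper_width')})
for n in('side','top'):
    c=r.capture(n); cv2.imwrite(f'pics/{n}0.png',c['image']); print(n,c['K'].tolist() if hasattr(c['K'],'tolist') else c['K'],c['rvec'],c['tvec'])
E
```

```text
pics
{'time_s': 0.0, 'tcp_pos': array([0.16285354, 0.65458929, 0.23961801]), 'eef_rot': array([ 1.79905855e+02, -7.85126866e-03, -1.39778176e+01]), 'contact_force': array([-0.70954778,  0.29457555,  0.84368635]), 'gripper_width': 0.0873907753353329}
side [[434.3152195426265, 0.0, 277.3072740238212], [0.0, 434.3152195426265, 210.1111263073553], [0.0, 0.0, 1.0]] [ 2.02639832  0.05440879 -0.02025315] [-0.51709962  0.05716823  1.02394579]
top [[411.29230402647573, 0.0, 276.5480175908353], [0.0, 411.29230402647573, 210.88875038921418], [0.0, 0.0, 1.0]] [ 2.0995272  -2.13508471  0.21895574] [0.00569081 0.53257533 0.85589191]
```

View pics/side0.png

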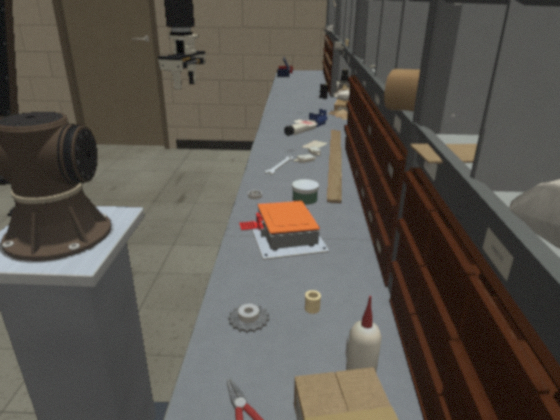

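View pics/top0.png

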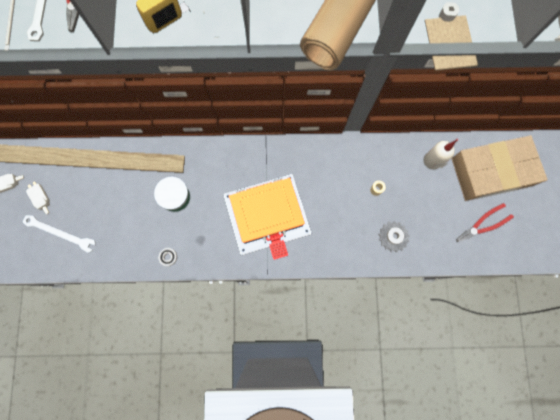

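The side view shows the case at about (288,228) and the bearing at (255,195). The top view shows the plate at about (268,213), the red pad at (278,250), and the bearing at (167,257). Next I measure them numerically.

```bash
cat > h.py <<'E'
import cv2, numpy as np
from plant import r
def cam(c):
    R=cv2.Rodrigues(np.array(c['rvec'],float))[0]; return np.array(c['K']),R,np.array(c['tvec'],float).ravel()
def cast(c,uv,z):
    K,R,t=cam(c); o=-R.T@t; d=R.T@np.linalg.inv(K)@np.array([uv[0],uv[1],1.]); return o+d*(z-o[2])/d[2]
def proj(c,p):
    K,R,t=cam(c); return cv2.projectPoints(np.array(p,float).reshape(-1,3),np.array(c['rvec'],float),np.array(c['tvec'],float),K,None)[0].reshape(-1,2)
def yawpose():
    s=r.get_state(); return s
E
python3 - <<'E'
from h import *
C={n:r.capture(n) for n in('side','top')}
for n,roi in(('top',(215,165,105,100)),('side',(230,190,105,70))):
    im=C[n]['image']; x,y,w,h=roi; cr=im[y:y+h,x:x+w]; hsv=cv2.cvtColor(cr,cv2.COLOR_BGR2HSV)
    H,S,V=cv2.split(hsv)
    white=((S<45)&(V>(150 if n=='top' else 140))).astype(np.uint8)
    red=(((H<6)|(H>172))&(S>170)).astype(np.uint8); org=((H>=8)&(H<25)&(S>150)).astype(np.uint8)
    for nm,m in(('white',white),('red',red),('org',org)):
        k,lab,st,ce=cv2.connectedComponentsWithStats(m)
        pts=cv2.findNonZero(m)
        if pts is None: continue
        if nm=='white':
            keep=[i for i in range(1,k) if st[i,4]>=15]; m=np.isin(lab,keep).astype(np.uint8); pts=cv2.findNonZero(m)
        b=cv2.boxPoints(cv2.minAreaRect(pts))+[x,y]
        print(n,nm,m.sum(),b.round(1).tolist(), 'cen',(pts.reshape(-1,2).mean(0)+[x,y]).round(1))
        z={'white':.006,'red':.046,'org':.0595}[nm]
        q=np.array([cast(C[n],p,z) for p in b]); print('  world',q[:,:2].round(4).tolist(),'mean',q.mean(0).round(4),'sides',np.linalg.norm(q-np.roll(q,1,0),axis=1).round(4))
a=C['top']['image'][160:275,140:330]; cv2.imwrite('pics/a.png',cv2.resize(a,None,fx=4,fy=4,interpolation=cv2.INTER_CUBIC))
b=C['side']['image'][180:260,230:340]; cv2.imwrite('pics/b.png',cv2.resize(b,None,fx=7,fy=7,interpolation=cv2.INTER_CUBIC))
E
```

```text
top white 6777 [[215.0, 165.0], [319.0, 165.0], [319.0, 264.0], [215.0, 264.0]] cen [266.8 215. ]
  world [[0.6564, 0.1412], [0.6524, -0.1067], [0.4177, -0.0979], [0.4217, 0.1382]] mean [0.537  0.0187 0.006 ] sides [0.2348 0.248  0.2349 0.2361]
top red 42 [[270.3, 234.3], [277.6, 232.9], [279.0, 239.8], [271.7, 241.3]] cen [274.5 237. ]
  world [[0.4816, 0.0114], [0.4846, -0.0047], [0.4692, -0.0075], [0.4662, 0.0086]] mean [0.4754 0.002  0.046 ] sides [0.0157 0.0164 0.0157 0.0164]
top org 87 [[231.2, 201.1], [287.9, 183.0], [301.2, 224.7], [244.6, 242.8]] cen [272.8 228.4]
  world [[0.5552, 0.0965], [0.5946, -0.0295], [0.4999, -0.0565], [0.4622, 0.0672]] mean [0.528  0.0194 0.0595] sides [0.0975 0.132  0.0984 0.1293]
side white 761 [[249.2, 256.4], [252.3, 228.5], [329.4, 237.0], [326.3, 264.9]] cen [286.3 247.5]
  world [[0.4608, -0.0773], [0.455, 0.0478], [0.6385, 0.018], [0.625, -0.1004]] mean [ 0.5448 -0.028   0.006 ] sides [0.1658 0.1253 0.1859 0.1192]
side red 108 [[240.4, 224.3], [258.7, 213.6], [264.8, 223.8], [246.4, 234.6]] cen [252.3 223.6]
  world [[0.4343, -0.0076], [0.4708, 0.0493], [0.4889, -0.0013], [0.4531, -0.0534]] mean [ 0.4618 -0.0033  0.046 ] sides [0.0495 0.0676 0.0537 0.0632]
side org 1398 [[258.7, 204.2], [315.5, 199.0], [318.2, 229.2], [261.4, 234.3]] cen [287.  217.1]
  world [[0.4688, 0.0725], [0.6063, 0.1117], [0.6074, -0.0437], [0.4872, -0.0743]] mean [0.5424 0.0165 0.0595] sides [0.1479 0.143  0.1555 0.124 ]
```

View pics/a.png

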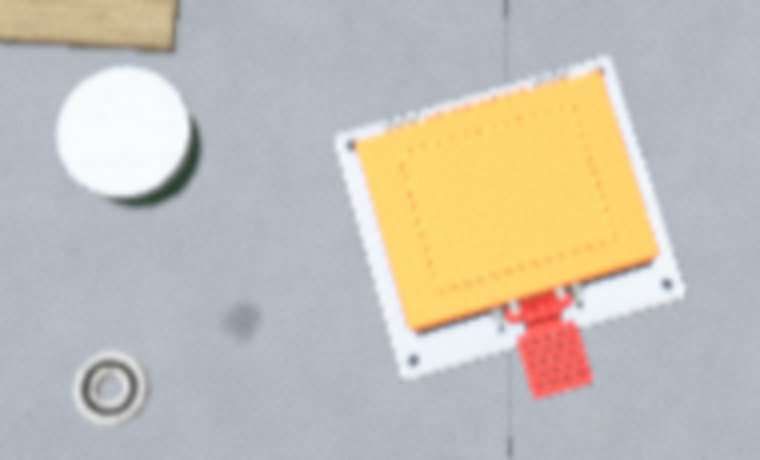

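View pics/b.png

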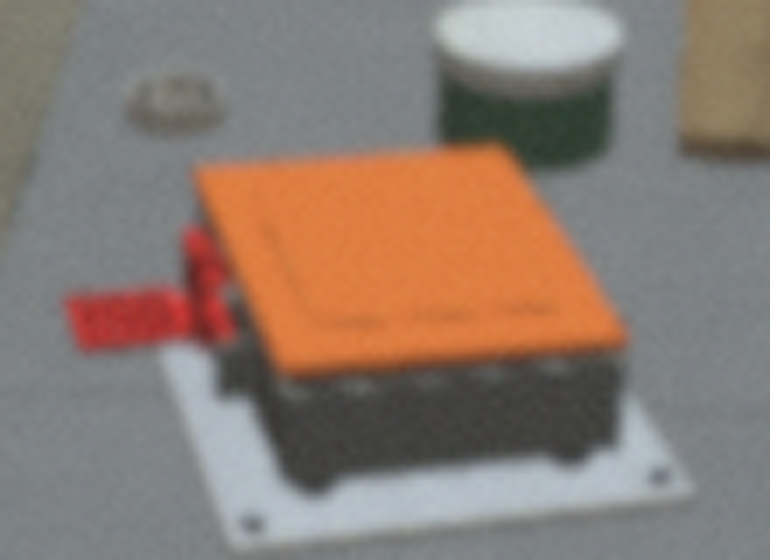

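The top crop shows the plate corners at crop pixels (337,134), (610,57), (685,294) and (405,379). The pad corners are at (519,335), (574,320), (592,381) and (536,398), and the bearing is centred at (110,388). In the side crop the near plate edge runs (235,548)-(692,490), and the bearing is at (175,103).

```bash
cat >> h.py <<'E'
E
python3 - <<'E'
from h import *
T=r.capture('top'); S=r.capture('side')
f=lambda p,o,k:((np.array(p,float)+.5)/k-.5+np.array(o))
t=lambda p:f(p,(140,160),4); s=lambda p:f(p,(230,180),7)
pl=np.array([cast(T,t(p),.006) for p in [(337,134),(610,57),(685,294),(405,379)]])
print('plate',pl[:,:2].round(4).tolist(),pl.mean(0)); print(np.linalg.norm(pl-np.roll(pl,1,0),axis=1))
# x axis: from latch side edge (pts 3,2) to hinge side (0,1)
dx=(pl[0]+pl[1]-pl[2]-pl[3])[:2]; dy=(pl[0]+pl[3]-pl[1]-pl[2])[:2]
yx=np.degrees(np.arctan2(dx[1],dx[0])); yy=np.degrees(np.arctan2(-dy[0],dy[1])); print('yaw',yx,yy)
print('side near', [cast(S,s(p),.006).round(4)[:2].tolist() for p in [(235,548),(692,490)]])
c=pl.mean(0)[:2]
pd=np.array([t(p) for p in [(519,335),(574,320),(592,381),(536,398)]]); 
for z in(.040,.046,.052):
    q=np.array([cast(T,p,z) for p in pd]); print('pad',z,q.mean(0).round(4),np.linalg.norm(q-np.roll(q,1,0),axis=1).round(4))
    a=np.radians(yx); print('  expected',c+92e-3*np.array([-np.cos(a),-np.sin(a)]))
for z in(.0,.006,.012): print('bearing',z,cast(T,t((110,388)),z).round(4),cast(S,s((175,103)),z).round(4))
# bearing contour refine in top
im=T['image'][240:275,150:185].astype(int); bg=np.median(im.reshape(-1,3),0); d=np.abs(im-bg).sum(2)
m=(d>45).astype(np.uint8); cs,_=cv2.findContours(m,cv2.RETR_EXTERNAL,cv2.CHAIN_APPROX_NONE); cc=max(cs,key=cv2.contourArea); e=cv2.fitEllipse(cc); print(e); 
print(cast(T,(e[0][0]+150,e[0][1]+240),.008))
# tin
for n,p,z in(('tin',(124,133),.048),): print(n,cast(T,t(p),z))
E
```

```text
plate [[0.587, 0.1195], [0.6315, -0.0421], [0.4887, -0.0818], [0.4425, 0.0795]] [0.53743006 0.01878974 0.006     ]
[0.14995975 0.16758056 0.14814241 0.16782561]
yaw 15.509673085460067 15.68587941612955
side near [[0.4912, -0.0814], [0.6329, -0.0384]]
pad 0.04 [ 0.4491 -0.006   0.04  ] [0.036  0.0315 0.0351 0.0321]
  expected [ 0.44878021 -0.00581116]
pad 0.046 [ 0.4485 -0.006   0.046 ] [0.0357 0.0313 0.0349 0.0319]
  expected [ 0.44878021 -0.00581116]
pad 0.052 [ 0.4478 -0.0059  0.052 ] [0.0355 0.0311 0.0347 0.0317]
  expected [ 0.44878021 -0.00581116]
bearing 0.0 [0.4408 0.249  0.    ] [0.4401 0.2627 0.    ]
bearing 0.006 [0.4402 0.2474 0.006 ] [0.4414 0.2493 0.006 ]
bearing 0.012 [0.4396 0.2458 0.012 ] [0.4428 0.2359 0.012 ]
((17.015422821044922, 16.261436462402344), (17.03270149230957, 18.931997299194336), 77.90665435791016)
[0.44083498 0.24715709 0.008     ]
tin [0.57898274 0.23375534 0.048     ]
```

Call:
send_rows(
  steps=[
    {"dp":[182,238,40],"roll":-0.517,"jaw":0},
    {"dp":[182,238,40],"roll":-0.517,"jaw":0},
    {"dp":[182,238,40],"roll":-0.517,"jaw":0},
    {"dp":[182,238,40],"roll":-0.517,"jaw":0},
    {"dp":[182,238,40],"roll":-0.517,"jaw":0},
  ],
  newtons=20,
)

```text
time_s: 0.92
tcp_pos: [0.2826, 0.3779, 0.2005]
eef_rot: [-180.0, -0.0, 15.6]
contact_force: [0.5, 1.4, 0.3]
gripper_width: 0.0429
gripper_force: 0.0
```

```bash
cat > go.py <<'E'
import sys, numpy as np
from h import r
from scipy.spatial.transform import Rotation as Ro
# args: case-frame x y (mm), world z of TCP (mm), yaw (deg rel. case) ; 'w' prefix => world mm
C=np.array([537.4,18.8]); A=np.radians(15.6)
s=r.get_state(); p=np.array(s['tcp_pos'])*1e3; R=Ro.from_euler('xyz',s['eef_rot'],degrees=True).as_matrix()
c,sn=np.cos(A),np.sin(A); M=np.array([[c,-sn],[sn,c]])
print('t',round(s['time_s'],2),'pos',p.round(1),'case',(M.T@(p[:2]-C)).round(1),'rot',np.round(s['eef_rot'],1),'F',np.round(s['contact_force'],1),'Fcase',(M.T@s['contact_force'][:2]).round(1),'w',round(s['gripper_width']*1e3,1),'q',np.round(s['joints'],0))
if len(sys.argv)>1:
    w=sys.argv[1]=='w'; a=[float(v) for v in sys.argv[1+w:]]
    xy=np.array(a[:2]) if w else C+M@np.array(a[:2])
    d=np.array([*xy,a[2]])-p; yaw=15.6+(a[3] if len(a)>3 else 0)
    dy=(yaw-s['eef_rot'][2]+180)%360-180
    print('dp',(R.T@d).round(1),'roll',round(-np.radians(dy),3),'len',np.linalg.norm(d).round(0))
E
python3 go.py -94 0 80
```

```text
t 0.93 pos [282.6 377.9 200.5] case [-148.9  414.4] rot [-180.    -0.    15.6] F [0.5 1.4 0.3] Fcase [0.8 1.2] w 42.9 q [ 77.   3. -27.  -0. -60.  28.]
dp [ 54.5 414.5 120.3] roll 0.001 len 435.0
```

Call:
send_rows(
  steps=[
    {"dp":[54,414,60],"roll":0,"jaw":0},
    {"dp":[54,414,60],"roll":0,"jaw":0},
    {"dp":[54,414,60],"roll":0,"jaw":0},
    {"dp":[54,414,60],"roll":0,"jaw":0},
    {"dp":[54,414,60],"roll":0,"jaw":0},
  ],
)

```text
time_s: 1.55
tcp_pos: [0.404, 0.0939, 0.1564]
eef_rot: [-180.0, -0.1, 15.7]
contact_force: [-0.2, 1.4, -0.3]
gripper_width: 0.0011
gripper_force: 0.0
```

```bash
python3 go.py -94 0 80
```

```text
t 1.55 pos [404.   93.9 156.4] case [-108.3  108.2] rot [-1.80e+02 -1.00e-01  1.57e+01] F [-0.2  1.4 -0.3] Fcase [0.1 1.4] w 1.1 q [ 41.  -0. -37.   0. -53.  65.]
dp [ 14.  108.3  76.4] roll 0.002 len 133.0
```

Call:
send_rows(
  steps=[
    {"dp":[14,108,40],"roll":0,"jaw":0},
    {"dp":[14,108,40],"roll":0,"jaw":0},
    {"dp":[14,108,84],"roll":0,"jaw":0},
    {"dp":[14,108,84],"roll":0,"jaw":0},
    {"dp":[14,108,84],"roll":0,"jaw":0},
  ],
)

```text
time_s: 2.17
tcp_pos: [0.4466, -0.0041, 0.0732]
eef_rot: [180.0, -0.0, 15.7]
contact_force: [0.2, 0.2, 0.2]
gripper_width: 0.0004
gripper_force: 0.0
```

```bash
python3 go.py -93 0 68; python3 - <<'E'
from h import *
S=r.capture('side')['image'][180:260,230:340]; T=r.capture('top')['image'][180:280,220:320]
S=cv2.resize(S,(550,400),interpolation=cv2.INTER_CUBIC);cv2.imwrite('pics/c.png',S)
E
```

```text
t 2.17 pos [446.6  -4.1  73.2] case [-93.6   2.3] rot [180.   -0.   15.7] F [0.2 0.2 0.2] Fcase [0.2 0.2] w 0.4 q [ 25.  10. -40.   0. -40.  81.]
dp [0.6 2.3 5.2] roll 0.002 len 6.0
```

View pics/c.png

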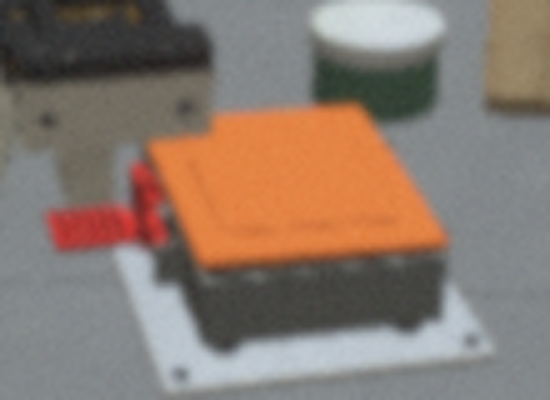

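The closed fingertips (60–115, 200 in the crop) stand over the red pad. Now I feel downward.

Call:
send_rows(
  steps=[
    {"dp":[0.5,2.3,3],"roll":0,"jaw":0},
    {"dp":[0.5,2.3,6],"roll":0,"jaw":0},
    {"dp":[0.5,2.3,8],"roll":0,"jaw":0},
    {"dp":[0.5,2.3,10],"roll":0,"jaw":0},
  ],
)

```text
time_s: 2.78
tcp_pos: [0.4471, -0.0067, 0.062]
eef_rot: [180.0, 0.0, 15.7]
contact_force: [-0.0, 0.0, -0.0]
gripper_width: 0.0007
gripper_force: 0.0
```

Call:
send_rows(
  steps=[
    {"dp":[0,0,1.5],"roll":0,"jaw":0},
    {"dp":[0,0,3],"roll":0,"jaw":0},
  ],
)

```text
time_s: 3.02
tcp_pos: [0.4471, -0.0068, 0.059]
eef_rot: [180.0, 0.0, 15.7]
contact_force: [0.0, -0.4, 0.3]
gripper_width: 0.0005
gripper_force: 0.0
```

Call:
send_rows(
  steps=[
    {"dp":[0,0,1.5],"roll":0,"jaw":0},
    {"dp":[0,0,3],"roll":0,"jaw":0},
  ],
)

```text
time_s: 3.28
tcp_pos: [0.4465, -0.007, 0.056]
eef_rot: [180.0, 0.1, 15.6]
contact_force: [-3.2, -0.0, 4.9]
gripper_width: 0.0002
gripper_force: 2.7
```

Call:
send_rows(
  steps=[
    {"dp":[0,0,1.3],"roll":0,"jaw":0},
    {"dp":[0,0,2.5],"roll":0,"jaw":0},
  ],
)

```text
time_s: 3.52
tcp_pos: [0.4458, -0.0073, 0.0534]
eef_rot: [180.0, 0.1, 15.6]
contact_force: [-4.2, -0.9, 4.9]
gripper_width: 0.0008
gripper_force: 2.6
```

```bash
python3 go.py; python3 - <<'E'
from h import *
S=r.capture('side')['image'][140:260,210:350]
cv2.imwrite('pics/d.png',cv2.resize(S,(700,600),interpolation=cv2.INTER_CUBIC))
E
```

```text
t 3.52 pos [445.8  -7.3  53.4] case [-95.2  -0.5] rot [1.80e+02 1.00e-01 1.56e+01] F [-4.2 -0.9  4.9] Fcase [-4.3  0.3] w 0.8 q [ 25.  12. -41.  -0. -37.  81.]
```

View pics/d.png

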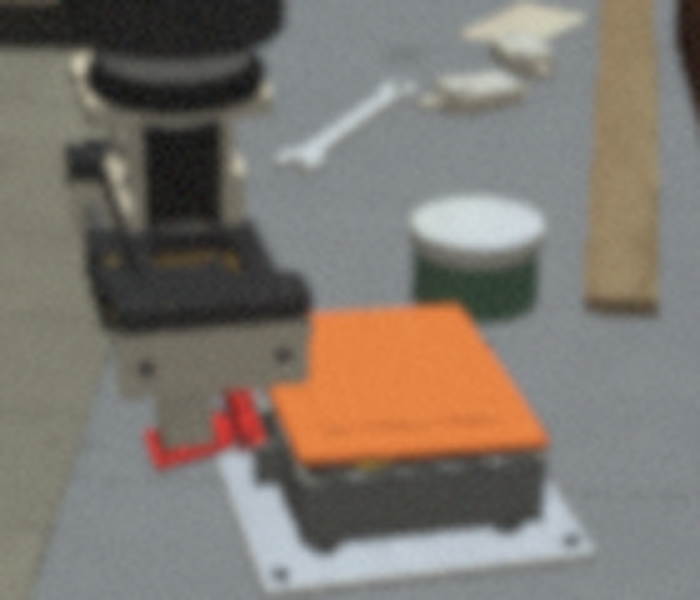

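The finger presses the pad (about (185,445) in the crop). The lid still looks shut, though a yellow gap shows at (375,462), so I press a little further.

Call:
send_rows(
  steps=[
    {"dp":[-1,0,1],"roll":0,"jaw":0},
    {"dp":[-1,0,1.5],"roll":0,"jaw":0},
  ],
)

```text
time_s: 3.82
tcp_pos: [0.4455, -0.0073, 0.0521]
eef_rot: [180.0, 0.1, 15.6]
contact_force: [-3.8, 1.3, 6.0]
gripper_width: 0.0002
gripper_force: 3.4
```

```bash
python3 go.py; python3 - <<'E'
from h import *
for n in('side','top'):
    c=r.capture(n); h=cv2.cvtColor(c['image'],cv2.COLOR_BGR2HSV); m=cv2.inRange(h,(7,130,100),(28,255,255)); m[:120]=0;m[290:]=0;m[:,:200]=0;m[:,340:]=0
    print(n,(m>0).sum(),cv2.boundingRect(m))
E
```

```text
t 3.83 pos [445.5  -7.3  52.1] case [-95.6  -0.4] rot [1.80e+02 1.00e-01 1.56e+01] F [-3.8  1.3  6. ] Fcase [-3.3  2.2] w 0.2 q [ 25.  12. -41.  -0. -37.  81.]
side 229 (273, 161, 48, 71)
top 1200 (200, 120, 140, 73)
```

The orange mask now sits edge-on, so the lid has sprung open. I retract and take a picture of the nest.

Call:
send_rows(
  steps=[
    {"dp":[0,0,-30],"roll":0,"jaw":10},
    {"dp":[0,0,-60],"roll":0,"jaw":70},
    {"dp":[0,-60,-80],"roll":0,"jaw":70},
    {"dp":[0,-120,-80],"roll":0,"jaw":70},
    {"dp":[-35,-180,-80],"roll":0,"jaw":70},
  ],
)

```text
time_s: 4.55
tcp_pos: [0.3697, 0.155, 0.1328]
eef_rot: [-179.9, -0.2, 15.6]
contact_force: [0.3, 1.2, -1.0]
gripper_width: 0.0437
gripper_force: 0.0
```

```bash
python3 go.py w 440.5 247 60; python3 - <<'E'
from h import *
S=r.capture('side')['image'][140:260,210:350]; T=r.capture('top')['image'][160:280,210:350]
cv2.imwrite('pics/e.png',np.hstack([cv2.resize(S,(400,343),interpolation=cv2.INTER_CUBIC),cv2.resize(T,(400,343),interpolation=cv2.INTER_CUBIC)]))
E
```

```text
t 4.55 pos [369.7 155.  132.8] case [-124.9  176.2] rot [-179.9   -0.2   15.6] F [ 0.3  1.2 -1. ] Fcase [0.6 1.1] w 43.7 q [ 51.   0. -41.   0. -49.  54.]
dp [ 92.7 -69.5  73.1] roll 0.0 len 137.0
```

View pics/e.png

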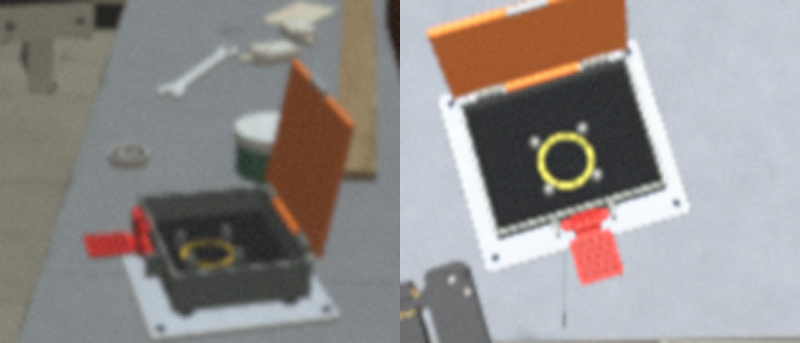

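The left half shows the lid upright and the tub open. The right half (top view) shows the yellow nest ring at about (566,160) with the four posts around it. I refine the nest position by mask, and the bearing as well.

Call:
send_rows(
  steps=[
    {"dp":[46,-35,20],"roll":0,"jaw":70},
    {"dp":[92.7,-69.5,40],"roll":0,"jaw":70},
    {"dp":[92.7,-69.5,73],"roll":0,"jaw":70},
    {"dp":[92.7,-69.5,73],"roll":0,"jaw":70},
  ],
)

```text
time_s: 5.15
tcp_pos: [0.4384, 0.2424, 0.0567]
eef_rot: [179.8, 0.3, 15.6]
contact_force: [-0.8, -0.3, 0.2]
gripper_width: 0.0613
gripper_force: 0.0
```

```bash
python3 go.py w 440.5 247 16; python3 - <<'E'
from h import *
A=np.radians(15.6);M=np.array([[np.cos(A),-np.sin(A)],[np.sin(A),np.cos(A)]]);Cc=np.array([.5374,.0188])
for n,roi in(('top',(240,190,60,50)),('side',(260,210,50,35))):
    c=r.capture(n); x,y,w,h=roi; cr=c['image'][y:y+h,x:x+w]; H=cv2.cvtColor(cr,cv2.COLOR_BGR2HSV); m=cv2.inRange(H,(20,90,80),(35,255,255))
    cs,_=cv2.findContours(m,cv2.RETR_EXTERNAL,cv2.CHAIN_APPROX_NONE); cc=max(cs,key=cv2.contourArea); e=cv2.fitEllipse(cc); print(n,e,len(cc))
    for z in(.022,.0245,.026):
        q=cast(c,(e[0][0]+x,e[0][1]+y),z); print(z,q.round(4),'case',(M.T@(q[:2]-Cc)*1e3).round(1))
E
```

```text
t 5.15 pos [438.4 242.4  56.7] case [-35.2 242. ] rot [179.8   0.3  15.6] F [-0.8 -0.3  0.2] Fcase [-0.8 -0.1] w 61.3 q [ 51.  16. -34.  -0. -40.  54.]
dp [ 3.4 -4.  40.7] roll 0.0 len 41.0
top ((27.735918045043945, 25.774072647094727), (19.900238037109375, 20.220537185668945), 156.46176147460938) 57
0.022 [0.528  0.0169 0.022 ] case [-9.5  0.7]
0.0245 [0.5276 0.0168 0.0245] case [-10.    0.8]
0.026 [0.5273 0.0168 0.026 ] case [-10.3   0.8]
side ((23.532550811767578, 18.42177391052246), (8.344630241394043, 15.415024757385254), 88.2057876586914) 38
0.022 [0.5309 0.0236 0.022 ] case [-4.9  6.4]
0.0245 [0.5311 0.019  0.0245] case [-6.   1.9]
0.026 [0.5311 0.0163 0.026 ] case [-6.7 -0.7]
```

Call:
send_rows(
  steps=[
    {"dp":[3.4,-4,0],"roll":1.571,"jaw":75},
    {"dp":[3.4,-4,0],"roll":1.571,"jaw":75},
    {"dp":[3.4,-4,0],"roll":1.571,"jaw":75},
    {"dp":[3.4,-4,0],"roll":1.571,"jaw":75},
    {"dp":[3.4,-4,0],"roll":1.571,"jaw":75},
  ],
)

```text
time_s: 5.88
tcp_pos: [0.4423, 0.249, 0.0613]
eef_rot: [-179.8, -0.0, -38.4]
contact_force: [0.4, 0.1, -0.1]
gripper_width: 0.0657
gripper_force: 0.0
```

```bash
python3 go.py w 440.5 247 16 -90
```

```text
t 5.88 pos [442.3 249.   61.3] case [-29.7 247.3] rot [-179.8   -0.   -38.4] F [ 0.4  0.1 -0.1] Fcase [ 0.4 -0. ] w 65.7 q [ 52.  16. -33.   0. -40.  -0.]
dp [-0.2  2.8 45.3] roll 0.628 len 45.0
```

Call:
send_rows(
  steps=[
    {"dp":[-0.2,2.8,10],"roll":0.628,"jaw":75},
    {"dp":[-0.2,2.8,20],"roll":0.628,"jaw":75},
    {"dp":[-0.2,2.8,25],"roll":0.628,"jaw":75},
    {"dp":[-0.2,2.8,28],"roll":0.628,"jaw":75},
    {"dp":[-0.2,2.8,28],"roll":0.628,"jaw":75},
  ],
)

```text
time_s: 6.5
tcp_pos: [0.4403, 0.2469, 0.0328]
eef_rot: [-179.9, 0.1, -74.0]
contact_force: [0.1, -1.1, -0.5]
gripper_width: 0.0656
gripper_force: 0.0
```

```bash
python3 go.py w 440.5 247 16 -90
```

```text
t 6.5 pos [440.3 246.9  32.8] case [-32.2 245.8] rot [-1.799e+02  1.000e-01 -7.400e+01] F [ 0.1 -1.1 -0.5] Fcase [-0.2 -1.1] w 65.6 q [ 52.  18. -35.   0. -36. -36.]
dp [-0.  -0.2 16.8] roll 0.007 len 17.0
```

Call:
send_rows(
  steps=[
    {"dp":[0,0,12],"roll":0,"jaw":75},
    {"dp":[0,0,16.5],"roll":0,"jaw":60},
    {"dp":[0,0,16.5],"roll":0,"jaw":40},
    {"dp":[0,0,16.5],"roll":0,"jaw":40},
    {"dp":[0,0,16.5],"roll":0,"jaw":40},
  ],
  newtons=5,
)

```text
time_s: 7.12
tcp_pos: [0.4396, 0.2465, 0.0144]
eef_rot: [180.0, -0.0, -74.0]
contact_force: [-1.7, -0.3, -0.7]
gripper_width: 0.0395
gripper_force: 5.0
```

```bash
python3 go.py w 440.5 247 16 -90
```

```text
t 7.12 pos [439.6 246.5  14.4] case [-33.  245.6] rot [180.  -0. -74.] F [-1.7 -0.3 -0.7] Fcase [-1.7  0.1] w 39.5 q [ 52.  20. -36.  -0. -34. -36.]
dp [-0.2 -1.  -1.6] roll 0.006 len 2.0
```

Call:
send_rows(
  steps=[
    {"dp":[0,0,-2],"roll":0,"jaw":75},
    {"dp":[0,0,-4],"roll":0,"jaw":75},
    {"dp":[0,0,-4],"roll":-0.17,"jaw":75},
    {"dp":[0,0,-4],"roll":-0.35,"jaw":75},
    {"dp":[0,0,-4],"roll":-0.53,"jaw":75},
  ],
)

```text
time_s: 7.75
tcp_pos: [0.4398, 0.2467, 0.0188]
eef_rot: [-180.0, -0.0, -43.3]
contact_force: [-0.2, -0.4, 0.6]
gripper_width: 0.0658
gripper_force: 0.0
```

Call:
send_rows(
  steps=[
    {"dp":[0,0,0],"roll":-1.04,"jaw":75},
    {"dp":[0,0,0],"roll":-1.04,"jaw":75},
    {"dp":[0,0,0],"roll":-1.04,"jaw":75},
    {"dp":[0,0,0],"roll":-1.04,"jaw":75},
    {"dp":[0,0,0],"roll":-1.04,"jaw":75},
  ],
)

```text
time_s: 8.38
tcp_pos: [0.4398, 0.2467, 0.0188]
eef_rot: [-180.0, -0.0, 10.4]
contact_force: [-1.0, -0.4, 0.6]
gripper_width: 0.0658
gripper_force: 0.0
```

```bash
python3 go.py -33 245.6 16
```

```text
t 8.38 pos [439.8 246.7  18.8] case [-32.7 245.8] rot [-180.    -0.    10.4] F [-1.  -0.4  0.6] Fcase [-1.  -0.1] w 65.8 q [ 52.  20. -36.   0. -34.  49.]
dp [-0.3  0.2  2.8] roll -0.091 len 3.0
```

Call:
send_rows(
  steps=[
    {"dp":[-0.3,0,1],"roll":-0.091,"jaw":75},
    {"dp":[-0.3,0,2.5],"roll":-0.091,"jaw":40},
    {"dp":[-0.3,0,2.5],"roll":-0.091,"jaw":40},
    {"dp":[-0.3,0,2.5],"roll":-0.091,"jaw":40},
    {"dp":[-0.3,0,2.5],"roll":-0.091,"jaw":40},
  ],
)

```text
time_s: 9.0
tcp_pos: [0.4394, 0.2466, 0.0161]
eef_rot: [-180.0, -0.0, 15.2]
contact_force: [1.1, -0.4, 0.5]
gripper_width: 0.0393
gripper_force: 5.0
```

```bash
python3 go.py -33 245.6 16
```

```text
t 9.0 pos [439.4 246.6  16.1] case [-33.1 245.8] rot [-180.    -0.    15.2] F [ 1.1 -0.4  0.5] Fcase [ 1.  -0.7] w 39.3 q [ 52.  20. -36.   0. -34.  54.]
dp [0.1 0.2 0.1] roll -0.007 len 0.0
```

Call:
send_rows(
  steps=[
    {"dp":[0,0,0],"roll":0,"jaw":75},
    {"dp":[0,0,0],"roll":0,"jaw":75},
    {"dp":[0,0,-50],"roll":0,"jaw":75},
    {"dp":[-20,-55,-60],"roll":0,"jaw":75},
    {"dp":[-40,-115,-60],"roll":0,"jaw":75},
  ],
)

```text
time_s: 9.62
tcp_pos: [0.371, 0.3477, 0.0776]
eef_rot: [-179.9, -0.1, 15.1]
contact_force: [1.0, 1.5, 0.3]
gripper_width: 0.0654
gripper_force: 0.0
```

```bash
python3 - <<'E'
from h import *
A=np.radians(15.6);M=np.array([[np.cos(A),-np.sin(A)],[np.sin(A),np.cos(A)]]);Cc=np.array([.5374,.0188])
s=r.get_state();print(s['tcp_pos'],s['time_s'])
T=r.capture('top'); S=r.capture('side')
im=T['image'][240:275,150:185].astype(int); bg=np.median(im.reshape(-1,3),0); d=np.abs(im-bg).sum(2)
m=(d>45).astype(np.uint8); cs,_=cv2.findContours(m,cv2.RETR_EXTERNAL,cv2.CHAIN_APPROX_NONE); cc=max(cs,key=cv2.contourArea); e=cv2.fitEllipse(cc); q=cast(T,(e[0][0]+150,e[0][1]+240),.008)
print(e,q,'case',(M.T@(q[:2]-Cc)*1e3))
a=cv2.resize(T['image'][235:280,145:190],(360,360),interpolation=cv2.INTER_CUBIC)
b=cv2.resize(T['image'][195:240,245:290],(360,360),interpolation=cv2.INTER_CUBIC)
cv2.imwrite('pics/f.png',np.hstack([a,b]))
E
```

```text
[0.37096621 0.34772658 0.07763721] 9.625
((16.91297149658203, 16.637191772460938), (16.973005294799805, 18.852725982666016), 102.01215362548828) [0.43998599 0.24735884 0.008     ] case [-32.36152655 246.33587412]
```

View pics/f.png

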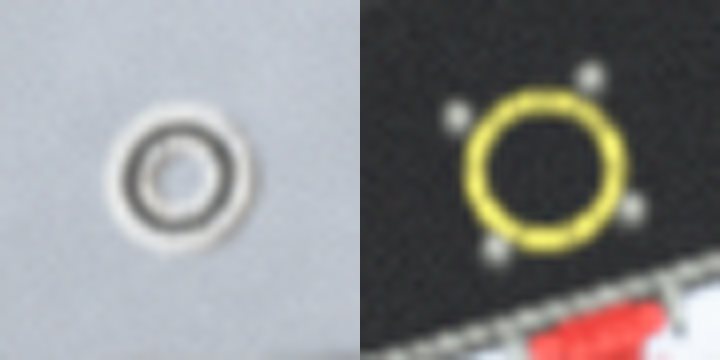

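The left half shows the bearing's dark ring centred at (178,178). The right half shows the yellow ring centred at (545,170), with post tops at (457,117), (590,77), (631,208) and (497,248). I compute the nest centre from the posts too.

```bash
python3 - <<'E'
from h import *
A=np.radians(15.6);M=np.array([[np.cos(A),-np.sin(A)],[np.sin(A),np.cos(A)]]);Cc=np.array([.5374,.0188])
T=r.capture('top')
P=[((x-360+.5)/8-.5+245,(y+.5)/8-.5+195) for x,y in[(457,117),(590,77),(631,208),(497,248)]]
for z in(.0335,.0355,):
    q=np.array([cast(T,p,z) for p in P]); print(z,q.mean(0).round(4),'case',(M.T@(q.mean(0)[:2]-Cc)*1e3).round(1),np.linalg.norm(q-np.roll(q,1,0),axis=1).round(4))
    d=q[0]-q[3]+q[1]-q[2]; print(np.degrees(np.arctan2(d[1],d[0])))
b=[((x+.5)/8-.5+145,(y+.5)/8-.5+235) for x,y in[(178,178)]]
print(cast(T,b[0],.012))
E
python3 go.py w 439.4 246.6 60
```

```text
0.0335 [0.528  0.0171 0.0335] case [-9.5  0.9] [0.0393 0.0394 0.0395 0.0393]
16.135787057378494
0.0355 [0.5276 0.0171 0.0355] case [-9.9  1. ] [0.0392 0.0393 0.0394 0.0392]
16.1357870573785
[0.43921182 0.24652607 0.012     ]
t 9.78 pos [369.7 348.9  76.5] case [-72.8 363. ] rot [-179.9   -0.    15.5] F [-0.3 -0.6 -0.5] Fcase [-0.4 -0.5] w 65.5 q [ 66.  15. -32.   0. -43.  40.]
dp [ 39.8 117.2  16.4] roll -0.002 len 125.0
```

Call:
send_rows(
  steps=[
    {"dp":[20,58,10],"roll":0,"jaw":75},
    {"dp":[39.5,117,16],"roll":0,"jaw":75},
    {"dp":[39.8,117.2,45],"roll":0,"jaw":75},
    {"dp":[39.8,117.2,58],"roll":0,"jaw":75},
    {"dp":[39.8,117.2,58],"roll":0,"jaw":75},
  ],
)

```text
time_s: 10.4
tcp_pos: [0.4397, 0.2432, 0.0173]
eef_rot: [179.9, 0.1, 15.3]
contact_force: [0.3, -0.7, -0.7]
gripper_width: 0.0656
gripper_force: 0.0
```

```bash
python3 go.py w 439.4 246.6 16
```

```text
t 10.4 pos [439.7 243.2  17.3] case [-33.7 242.4] rot [1.799e+02 1.000e-01 1.530e+01] F [ 0.3 -0.7 -0.7] Fcase [ 0.1 -0.8] w 65.6 q [ 51.  20. -36.   0. -34.  54.]
dp [ 0.6 -3.4  1.3] roll -0.006 len 4.0
```

Call:
send_rows(
  steps=[
    {"dp":[0,0,0],"roll":0,"jaw":75},
  ],
)

```text
time_s: 10.52
tcp_pos: [0.4403, 0.2446, 0.0187]
eef_rot: [-180.0, -0.0, 15.3]
contact_force: [-0.6, 0.2, -0.5]
gripper_width: 0.0654
gripper_force: 0.0
```

```bash
python3 go.py w 439.4 246.6 16
```

```text
t 10.53 pos [440.3 244.6  18.7] case [-32.8 243.6] rot [-180.    -0.    15.3] F [-0.6  0.2 -0.5] Fcase [-0.6  0.3] w 65.4 q [ 51.  20. -36.   0. -34.  54.]
dp [-0.3 -2.2  2.7] roll -0.005 len 3.0
```

Call:
send_rows(
  steps=[
    {"dp":[-0.3,-2,2.5],"roll":0,"jaw":75},
    {"dp":[-0.3,-2,2.5],"roll":0,"jaw":42},
    {"dp":[-0.3,-2,2.5],"roll":0,"jaw":35},
    {"dp":[-0.3,-2,2.5],"roll":0,"jaw":35},
    {"dp":[-0.3,-2,2.5],"roll":0,"jaw":35},
  ],
  newtons=15,
)

```text
time_s: 11.15
tcp_pos: [0.4394, 0.2458, 0.0157]
eef_rot: [-180.0, -0.0, 15.3]
contact_force: [-1.1, 0.2, 2.0]
gripper_width: 0.0391
gripper_force: 15.0
```

```bash
python3 go.py w 527.8 17 16
```

```text
t 11.15 pos [439.4 245.8  15.7] case [-33.3 244.9] rot [-180.    -0.    15.3] F [-1.1  0.2  2. ] Fcase [-1.   0.5] w 39.1 q [ 52.  20. -36.  -0. -34.  54.]
dp [ 25.1 244.   -0.3] roll -0.006 len 245.0
```

Call:
send_rows(
  steps=[
    {"dp":[0,0,-45],"roll":0,"jaw":35},
    {"dp":[0,10,-90],"roll":0,"jaw":35},
    {"dp":[5,60,-90],"roll":0,"jaw":35},
    {"dp":[10,110,-90],"roll":0,"jaw":35},
    {"dp":[15,160,-90],"roll":0,"jaw":35},
  ],
)

```text
time_s: 11.78
tcp_pos: [0.4962, 0.0939, 0.1058]
eef_rot: [-180.0, -0.0, 15.3]
contact_force: [0.5, 0.4, -0.8]
gripper_width: 0.0392
gripper_force: 15.0
```

Call:
send_rows(
  steps=[
    {"dp":[5,45,0],"roll":0,"jaw":35},
    {"dp":[10,75,0],"roll":0,"jaw":35},
    {"dp":[10,84,0],"roll":0,"jaw":35},
    {"dp":[10,84,0],"roll":0,"jaw":35},
    {"dp":[10,84,0],"roll":0,"jaw":35},
  ],
)

```text
time_s: 12.4
tcp_pos: [0.5274, 0.0175, 0.1056]
eef_rot: [-180.0, 0.0, 15.3]
contact_force: [-0.6, -0.2, -0.6]
gripper_width: 0.0391
gripper_force: 15.0
```

```bash
python3 go.py w 527.6 17 65
```

```text
t 12.4 pos [527.4  17.5 105.6] case [-10.    1.5] rot [-180.     0.    15.3] F [-0.6 -0.2 -0.6] Fcase [-0.6  0. ] w 39.1 q [ 23.  14. -28.  -0. -48.  82.]
dp [ 0.1  0.6 40.6] roll -0.005 len 41.0
```

Call:
send_rows(
  steps=[
    {"dp":[0.1,0.6,20],"roll":0,"jaw":35},
    {"dp":[0.1,0.6,40],"roll":0,"jaw":35},
    {"dp":[0.1,0.6,48],"roll":0,"jaw":35},
    {"dp":[0.1,0.6,51],"roll":0,"jaw":35},
    {"dp":[0.1,0.6,51],"roll":0,"jaw":35},
  ],
)

```text
time_s: 13.02
tcp_pos: [0.5282, 0.0166, 0.055]
eef_rot: [180.0, -0.0, 15.3]
contact_force: [0.6, -0.4, -1.0]
gripper_width: 0.0394
gripper_force: 15.0
```

Call:
send_rows(
  steps=[
    {"dp":[0,0,2],"roll":0,"jaw":35},
    {"dp":[0,0,4],"roll":0,"jaw":35},
  ],
)

```text
time_s: 13.28
tcp_pos: [0.5282, 0.0164, 0.0509]
eef_rot: [-180.0, -0.0, 15.2]
contact_force: [0.1, 0.4, -0.6]
gripper_width: 0.0388
gripper_force: 15.0
```

```bash
python3 go.py w 527.6 17 39
```

```text
t 13.28 pos [528.2  16.4  50.9] case [-9.5  0.1] rot [-180.    -0.    15.2] F [ 0.1  0.4 -0.6] Fcase [0.2 0.4] w 38.8 q [ 23.  19. -31.   0. -40.  82.]
dp [-0.4 -0.8 11.9] roll -0.006 len 12.0
```

Call:
send_rows(
  steps=[
    {"dp":[-0.4,-0.7,1],"roll":0,"jaw":35},
    {"dp":[-0.4,-0.7,3],"roll":0,"jaw":35},
  ],
)

```text
time_s: 13.52
tcp_pos: [0.5274, 0.0168, 0.0476]
eef_rot: [-180.0, -0.0, 15.3]
contact_force: [0.0, 0.9, -0.1]
gripper_width: 0.0392
gripper_force: 15.0
```

Call:
send_rows(
  steps=[
    {"dp":[0,0,1.5],"roll":0,"jaw":35},
    {"dp":[0,0,3],"roll":0,"jaw":35},
  ],
)

```text
time_s: 13.78
tcp_pos: [0.5274, 0.0168, 0.0445]
eef_rot: [180.0, 0.0, 15.3]
contact_force: [-0.9, 0.6, -0.8]
gripper_width: 0.0394
gripper_force: 15.0
```

Call:
send_rows(
  steps=[
    {"dp":[0,0,1],"roll":0,"jaw":35},
    {"dp":[0,0,2],"roll":0,"jaw":35},
  ],
)

```text
time_s: 14.02
tcp_pos: [0.5274, 0.0168, 0.0425]
eef_rot: [180.0, 0.0, 15.3]
contact_force: [-0.5, -0.4, -0.6]
gripper_width: 0.0392
gripper_force: 15.0
```

Call:
send_rows(
  steps=[
    {"dp":[0,0,1],"roll":0,"jaw":35},
    {"dp":[0,0,2],"roll":0,"jaw":35},
  ],
)

```text
time_s: 14.28
tcp_pos: [0.5274, 0.0169, 0.0406]
eef_rot: [180.0, -0.0, 15.3]
contact_force: [0.2, -0.4, -0.7]
gripper_width: 0.0398
gripper_force: 15.0
```

Call:
send_rows(
  steps=[
    {"dp":[0,0,1],"roll":0,"jaw":35},
  ],
)

```text
time_s: 14.4
tcp_pos: [0.5275, 0.0169, 0.0399]
eef_rot: [180.0, -0.0, 15.3]
contact_force: [-5.6, 1.7, 11.9]
gripper_width: 0.0392
gripper_force: 15.1
```

Call:
send_rows(
  steps=[
    {"dp":[0,0,-0.6],"roll":0,"jaw":48},
    {"dp":[0,0,-0.6],"roll":0,"jaw":58},
    {"dp":[0,0,-0.6],"roll":0,"jaw":62},
    {"dp":[0,0,-0.6],"roll":0,"jaw":62},
  ],
)

```text
time_s: 14.9
tcp_pos: [0.5273, 0.0168, 0.0402]
eef_rot: [180.0, 0.0, 15.2]
contact_force: [-0.7, 0.4, 0.0]
gripper_width: 0.0541
gripper_force: 0.0
```

Call:
send_rows(
  steps=[
    {"dp":[0,0,-8],"roll":0,"jaw":62},
    {"dp":[0,0,-30],"roll":0,"jaw":62},
    {"dp":[0,0,-75],"roll":0,"jaw":62},
    {"dp":[-40,0,-100],"roll":0,"jaw":40},
    {"dp":[-95,0,-100],"roll":0,"jaw":0},
  ],
)

```text
time_s: 15.52
tcp_pos: [0.4368, -0.0077, 0.1424]
eef_rot: [-180.0, -0.3, 15.3]
contact_force: [-0.4, 0.3, 0.0]
gripper_width: 0.0398
gripper_force: 0.0
```

```bash
python3 go.py; python3 - <<'E'
from h import *
S=r.capture('side')['image'][140:260,210:350]; T=r.capture('top')['image'][150:270,205:345]
cv2.imwrite('pics/g.png',np.hstack([cv2.resize(S,(400,343),interpolation=cv2.INTER_CUBIC),cv2.resize(T,(400,343),interpolation=cv2.INTER_CUBIC)]))
E
```

```text
t 15.53 pos [436.8  -7.7 142.4] case [-104.     1.5] rot [-180.    -0.3   15.3] F [-0.4  0.3  0. ] Fcase [-0.3  0.4] w 39.8 q [ 25.   3. -36.   0. -51.  80.]
```

View pics/g.png

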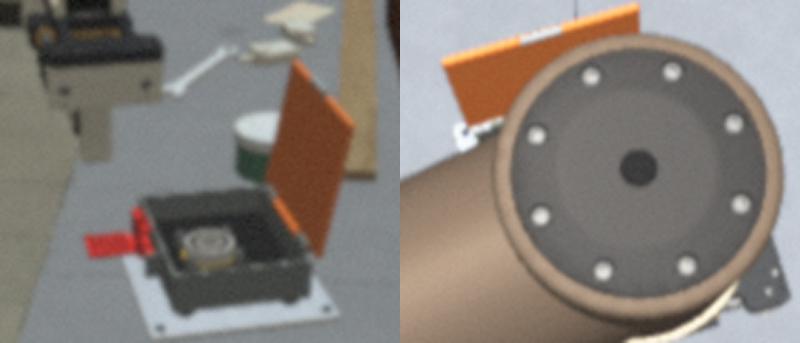

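The left half shows the bearing lying at the nest, around (210,243), between the posts. The right half is blocked by the wrist. I plan the lid swing and check the clearance to the drawers.

```bash
python3 - <<'E'
from h import *
T=r.capture('top'); K,R,t=cam(T); print('cam',(-R.T@t).round(3))
for v in(50,75,137): print(v,[cast(T,(u,v),z).round(3)[:2].tolist() for u,z in((268,0),(268,.1),(268,.2),(230,0.))])
h=50
for th in(1.75,1.55,1.4,1.2,1.0,.8,.6,.45,.3,.2,.12,.05,.0):
    u=np.array([-np.cos(th),np.sin(th)]);n=np.array([np.sin(th),np.cos(th)]);P=np.array([55,h])+97*u+8*n
    print(th,'TCP case x',round(P[0]+10,1),'z',round(P[1]+14,1))
E
python3 go.py 120 0 210
```

```text
cam [0.351 0.002 0.945]
50 [[0.963, 0.011], [0.898, 0.01], [0.833, 0.009], [0.964, 0.108]]
75 [[0.893, 0.012], [0.835, 0.011], [0.778, 0.01], [0.894, 0.107]]
137 [[0.728, 0.014], [0.688, 0.013], [0.648, 0.012], [0.729, 0.107]]
1.75 TCP case x 90.2 z 158.0
1.55 TCP case x 71.0 z 161.1
1.4 TCP case x 56.4 z 160.9
1.2 TCP case x 37.3 z 157.3
1.0 TCP case x 19.3 z 149.9
0.8 TCP case x 3.2 z 139.2
0.6 TCP case x -10.5 z 125.4
0.45 TCP case x -18.9 z 113.4
0.3 TCP case x -25.3 z 100.3
0.2 TCP case x -28.5 z 91.1
0.12 TCP case x -30.3 z 83.6
0.05 TCP case x -31.5 z 76.8
0.0 TCP case x -32.0 z 72.0
t 15.68 pos [433.6  -8.8 141.2] case [-107.4    1.3] rot [-1.80e+02 -1.00e-01  1.52e+01] F [ 0.9 -0.   1.2] Fcase [ 0.9 -0.3] w 27.6 q [ 25.   3. -37.  -0. -51.  80.]
dp [ 2.275e+02 -2.000e-01 -6.850e+01] roll -0.006 len 238.0
```

Call:
send_rows(
  steps=[
    {"dp":[0,0,-40],"roll":0,"jaw":0},
    {"dp":[20,0,-70],"roll":0,"jaw":0},
    {"dp":[75,0,-75],"roll":0,"jaw":0},
    {"dp":[130,0,-75],"roll":0,"jaw":0},
    {"dp":[180,0,-75],"roll":0,"jaw":0},
  ],
)

```text
time_s: 16.3
tcp_pos: [0.6119, 0.0398, 0.2155]
eef_rot: [180.0, -0.0, 15.3]
contact_force: [1.2, 0.5, 1.1]
gripper_width: 0.0003
gripper_force: 0.0
```

```bash
python3 go.py 104 0 160
```

```text
t 16.3 pos [611.9  39.8 215.5] case [77.4  0.2] rot [180.   -0.   15.3] F [1.2 0.5 1.1] Fcase [1.3 0.1] w 0.3 q [ 22.  16. -10.   0. -65.  83.]
dp [26.6  0.  55.5] roll -0.006 len 62.0
```

Call:
send_rows(
  steps=[
    {"dp":[15,0,0],"roll":0,"jaw":0},
    {"dp":[25,0,0],"roll":0,"jaw":0},
    {"dp":[25,0,20],"roll":0,"jaw":0},
    {"dp":[25,0,40],"roll":0,"jaw":0},
    {"dp":[25,0,54],"roll":0,"jaw":0},
  ],
)

```text
time_s: 16.92
tcp_pos: [0.6328, 0.0456, 0.1609]
eef_rot: [-180.0, 0.0, 15.2]
contact_force: [-0.1, -0.2, 0.1]
gripper_width: 0.0004
gripper_force: 0.0
```

```bash
python3 go.py 80 0 160;  python3 - <<'E'
from h import *
S=r.capture('side')['image'][120:260,220:360]; T=r.capture('top')['image'][150:270,205:345]
cv2.imwrite('pics/i.png',cv2.resize(S,(560,560),interpolation=cv2.INTER_CUBIC))
E
```

```text
t 16.93 pos [632.8  45.6 160.9] case [99.   0.2] rot [-180.     0.    15.2] F [-0.1 -0.2  0.1] Fcase [-0.2 -0.2] w 0.4 q [ 22.  20. -11.  -0. -59.  84.]
dp [-19.    0.3   0.9] roll -0.006 len 19.0
```

View pics/i.png

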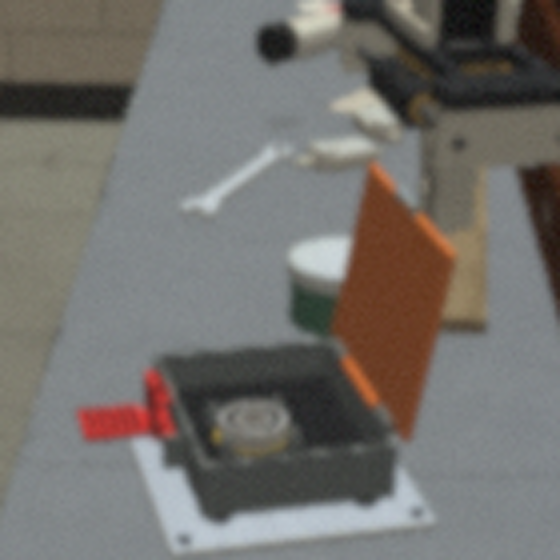

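The finger is behind the lid (upper right), and the bearing's top ring is centred at about (253,418). I check that against the projected seated height.

```bash
python3 - <<'E'
from h import *
S=r.capture('side')
for z in(.036,.042,.048): print(z,proj(S,[(.5278,.017,z)]))
T=r.capture('top'); im=T['image'][195:240,245:290]; print(im.mean((0,1)), im[20:24,18:28].mean(2).round(0))
E
```

```text
0.036 [[282.17236106 224.41997596]]
0.042 [[282.21049443 222.11949847]]
0.048 [[282.24882987 219.80683011]]
[88.54518519 90.87802469 96.39950617] [[212. 173.  95.  55.  53.  49.  51.  83. 163. 212.]
 [191. 177. 113.  65.  53.  54.  63. 112. 184. 200.]
 [162. 192. 163. 117.  85.  86. 110. 163. 204. 175.]
 [131. 188. 198. 170. 148. 149. 170. 195. 192. 141.]]
```

Call:
send_rows(
  steps=[
    {"dp":[-9,0,0],"roll":0,"jaw":0},
    {"dp":[-16,0,0],"roll":0,"jaw":0},
    {"dp":[-22,0,0],"roll":0,"jaw":0},
    {"dp":[-28,0,0],"roll":0,"jaw":0},
    {"dp":[-35,0,0],"roll":0,"jaw":0},
  ],
)

```text
time_s: 17.75
tcp_pos: [0.5996, 0.0365, 0.1614]
eef_rot: [180.0, -0.0, 15.3]
contact_force: [1.5, 0.6, 1.9]
gripper_width: 0.0005
gripper_force: 1.0
```

```bash
python3 go.py 37 0 157
```

```text
t 17.75 pos [599.6  36.5 161.4] case [64.6  0.4] rot [180.   -0.   15.3] F [1.5 0.6 1.9] Fcase [1.6 0.2] w 0.5 q [ 22.  17. -15.   0. -58.  83.]
dp [-27.6   0.5   4.4] roll -0.006 len 28.0
```

Call:
send_rows(
  steps=[
    {"dp":[-8,0,0.5],"roll":0,"jaw":0},
    {"dp":[-17.5,0,2],"roll":0,"jaw":0},
    {"dp":[-27,0,4],"roll":0,"jaw":0},
    {"dp":[-36.5,0,7.5],"roll":0,"jaw":0},
    {"dp":[-45,0,11.5],"roll":0,"jaw":0},
  ],
)

```text
time_s: 18.38
tcp_pos: [0.5557, 0.0245, 0.1495]
eef_rot: [180.0, -0.0, 15.3]
contact_force: [1.9, 0.5, 1.6]
gripper_width: 0.0006
gripper_force: 1.4
```

```bash
python3 go.py 3.2 0 139.2
```

```text
t 18.38 pos [555.7  24.5 149.5] case [19.2  0.5] rot [180.   -0.   15.3] F [1.9 0.5 1.6] Fcase [ 2.  -0.1] w 0.6 q [ 23.  14. -22.   0. -54.  83.]
dp [-16.    0.6  10.3] roll -0.006 len 19.0
```

Call:
send_rows(
  steps=[
    {"dp":[-8,0,4.5],"roll":0,"jaw":0},
    {"dp":[-16,0,10.3],"roll":0,"jaw":0},
    {"dp":[-23,0,17],"roll":0,"jaw":0},
    {"dp":[-29.7,0,24],"roll":0,"jaw":0},
    {"dp":[-34.5,0,30],"roll":0,"jaw":0},
  ],
)

```text
time_s: 19.0
tcp_pos: [0.5227, 0.0155, 0.1192]
eef_rot: [180.0, 0.0, 15.3]
contact_force: [2.4, -2.1, 3.4]
gripper_width: 0.0006
gripper_force: 1.7
```

```bash
python3 go.py -25.3 0 100.3; python3 go.py -30.3 0 85
```

```text
t 19.0 pos [522.7  15.5 119.2] case [-15.1   0.8] rot [180.    0.   15.3] F [ 2.4 -2.1  3.4] Fcase [ 1.8 -2.7] w 0.6 q [ 23.  13. -28.   0. -49.  82.]
dp [-10.2   0.9  18.9] roll -0.006 len 22.0
t 19.0 pos [522.7  15.5 119.2] case [-15.1   0.8] rot [180.    0.   15.3] F [ 2.4 -2.1  3.4] Fcase [ 1.8 -2.7] w 0.6 q [ 23.  13. -28.   0. -49.  82.]
dp [-15.2   0.9  34.2] roll -0.006 len 37.0
```

Call:
send_rows(
  steps=[
    {"dp":[-3.8,0,5.8],"roll":0,"jaw":0},
    {"dp":[-7.2,0,12],"roll":0,"jaw":0},
    {"dp":[-10.2,0,18.5],"roll":0,"jaw":0},
    {"dp":[-13,0,25],"roll":0,"jaw":0},
    {"dp":[-14.4,0,29],"roll":0,"jaw":0},
  ],
)

```text
time_s: 19.62
tcp_pos: [0.5093, 0.012, 0.0903]
eef_rot: [-180.0, -0.0, 15.3]
contact_force: [2.8, -1.5, 3.7]
gripper_width: 0.0004
gripper_force: 1.9
```

Call:
send_rows(
  steps=[
    {"dp":[-0.3,0,1.5],"roll":0,"jaw":0},
    {"dp":[-0.6,0,3],"roll":0,"jaw":0},
  ],
)

```text
time_s: 19.88
tcp_pos: [0.5086, 0.0118, 0.0877]
eef_rot: [-180.0, 0.0, 15.3]
contact_force: [2.3, -1.4, 2.6]
gripper_width: 0.0008
gripper_force: 1.9
```

```bash
python3 go.py -30.3 0 83
```

```text
t 19.88 pos [508.6  11.8  87.7] case [-29.6   1. ] rot [-180.     0.    15.3] F [ 2.3 -1.4  2.6] Fcase [ 1.8 -2. ] w 0.8 q [ 23.  14. -31.  -0. -45.  82.]
dp [-0.7  1.   4.7] roll -0.006 len 5.0
```

Call:
send_rows(
  steps=[
    {"dp":[-0.2,0,1.2],"roll":0,"jaw":0},
    {"dp":[-0.4,0,2.4],"roll":0,"jaw":0},
    {"dp":[-0.6,0,3.6],"roll":0,"jaw":0},
  ],
)

```text
time_s: 20.25
tcp_pos: [0.5078, 0.0115, 0.084]
eef_rot: [-180.0, 0.0, 15.2]
contact_force: [1.6, -0.9, 3.2]
gripper_width: 0.0006
gripper_force: 1.9
```

Call:
send_rows(
  steps=[
    {"dp":[-0.2,0,1],"roll":0,"jaw":0},
    {"dp":[-0.4,0,2],"roll":0,"jaw":0},
  ],
)

```text
time_s: 20.5
tcp_pos: [0.5076, 0.0114, 0.0822]
eef_rot: [180.0, 0.0, 15.3]
contact_force: [-0.4, -0.7, 7.6]
gripper_width: 0.0004
gripper_force: 3.6
```

Call:
send_rows(
  steps=[
    {"dp":[-0.2,0,1],"roll":0,"jaw":0},
    {"dp":[-0.2,0,2],"roll":0,"jaw":0},
  ],
)

```text
time_s: 20.75
tcp_pos: [0.5074, 0.0113, 0.0805]
eef_rot: [180.0, -0.0, 15.3]
contact_force: [-1.0, -1.2, 10.7]
gripper_width: 0.0003
gripper_force: 5.4
```

Now on the ramp.

Call:
send_rows(
  steps=[
    {"dp":[0,0,1],"roll":0,"jaw":0},
    {"dp":[0,0,2],"roll":0,"jaw":0},
  ],
)

```text
time_s: 21.0
tcp_pos: [0.5072, 0.0112, 0.0789]
eef_rot: [180.0, 0.0, 15.3]
contact_force: [-3.2, 0.1, 17.1]
gripper_width: 0.0005
gripper_force: 8.2
```

Call:
send_rows(
  steps=[
    {"dp":[0,0,1],"roll":0,"jaw":0},
  ],
)

```text
time_s: 21.12
tcp_pos: [0.5071, 0.0112, 0.0781]
eef_rot: [180.0, 0.0, 15.3]
contact_force: [-4.8, 0.2, 21.5]
gripper_width: 0.0007
gripper_force: 10.6
```

Call:
send_rows(
  steps=[
    {"dp":[0,0,1],"roll":0,"jaw":0},
  ],
)

```text
time_s: 21.25
tcp_pos: [0.5069, 0.0112, 0.0768]
eef_rot: [180.0, 0.0, 15.3]
contact_force: [-1.6, -0.4, 9.1]
gripper_width: 0.0008
gripper_force: 4.7
```

Call:
send_rows(
  steps=[
    {"dp":[0,0,0],"roll":0,"jaw":0},
  ],
)

```text
time_s: 21.38
tcp_pos: [0.5068, 0.0112, 0.0764]
eef_rot: [180.0, 0.1, 15.2]
contact_force: [-0.7, -2.0, 8.9]
gripper_width: 0.0002
gripper_force: 4.3
```

```bash
python3 go.py; python3 - <<'E'
from h import *
S=r.capture('side')['image'][180:260,220:340]
cv2.imwrite('pics/j.png',cv2.resize(S,(780,520),interpolation=cv2.INTER_CUBIC))
E
```

```text
t 21.38 pos [506.8  11.2  76.4] case [-31.5   0.9] rot [1.80e+02 1.00e-01 1.52e+01] F [-0.7 -2.   8.9] Fcase [-1.2 -1.7] w 0.2 q [ 23.  15. -32.  -0. -43.  82.]
```

View pics/j.png

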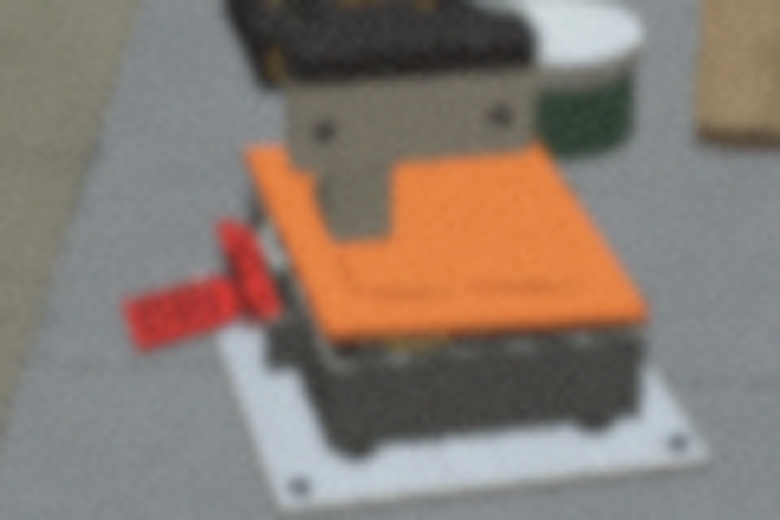

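The pad is tilted down at (185,315), the hook is pushed outward and a small gap remains under the lid. It has not snapped yet, so I go on in half-millimetre steps.

Call:
send_rows(
  steps=[
    {"dp":[0,0,0.4],"roll":0,"jaw":0},
  ],
)

```text
time_s: 21.55
tcp_pos: [0.5067, 0.0112, 0.0759]
eef_rot: [180.0, 0.1, 15.2]
contact_force: [-2.9, -1.2, 8.6]
gripper_width: 0.0006
gripper_force: 4.1
```

Call:
send_rows(
  steps=[
    {"dp":[0,0,0.4],"roll":0,"jaw":0},
  ],
)

```text
time_s: 21.68
tcp_pos: [0.5067, 0.0112, 0.0754]
eef_rot: [180.0, 0.1, 15.2]
contact_force: [-1.0, -1.0, 6.6]
gripper_width: 0.0007
gripper_force: 3.4
```

Call:
send_rows(
  steps=[
    {"dp":[0,0,0.5],"roll":0,"jaw":0},
  ],
)

```text
time_s: 21.8
tcp_pos: [0.5065, 0.0111, 0.0747]
eef_rot: [-180.0, 0.1, 15.2]
contact_force: [-0.3, -1.1, 4.3]
gripper_width: 0.0006
gripper_force: 2.0
```

Call:
send_rows(
  steps=[
    {"dp":[0,0,0.4],"roll":0,"jaw":0},
  ],
)

```text
time_s: 21.92
tcp_pos: [0.5065, 0.0112, 0.074]
eef_rot: [-180.0, 0.1, 15.2]
contact_force: [-0.0, 0.0, -0.2]
gripper_width: 0.0004
gripper_force: 0.3
```

```bash
cat > red.py <<'E'
from h import *
S=r.capture('side')['image'][205:240,230:268]; H=cv2.cvtColor(S,cv2.COLOR_BGR2HSV)
m=cv2.inRange(H,(0,170,60),(6,255,255))|cv2.inRange(H,(172,170,60),(180,255,255)); x,y,w,h=cv2.boundingRect(m)
ys,xs=np.nonzero(m); k=xs<xs.min()+6; print('pad left end mean row',ys[k].mean()+205,'bbox',x+230,y+205,w,h)
E
python3 red.py
```

```text
pad left end mean row 227.03333333333333 bbox 241 215 22 16
```

The force fell to zero, which suggests the latch has snapped. I lift off and look.

Call:
send_rows(
  steps=[
    {"dp":[0,0,-3],"roll":0,"jaw":0},
    {"dp":[0,0,-20],"roll":0,"jaw":0},
    {"dp":[0,0,-70],"roll":0,"jaw":0},
    {"dp":[-30,-40,-110],"roll":0,"jaw":0},
    {"dp":[-50,-80,-120],"roll":0,"jaw":0},
  ],
)

```text
time_s: 22.6
tcp_pos: [0.4381, 0.0762, 0.1967]
eef_rot: [-179.9, -0.2, 15.2]
contact_force: [0.1, 1.5, -0.1]
gripper_width: 0.0007
gripper_force: 0.0
```

```bash
python3 go.py; python3 red.py; python3 - <<'E'
from h import *
S=r.capture('side')['image'][180:260,220:340]
cv2.imwrite('pics/k.png',cv2.resize(S,(780,520),interpolation=cv2.INTER_CUBIC))
E
```

```text
t 22.6 pos [438.1  76.2 196.7] case [-80.2  82. ] rot [-179.9   -0.2   15.2] F [ 0.1  1.5 -0.1] Fcase [0.5 1.4] w 0.7 q [ 35.   0. -31.   0. -59.  70.]
pad left end mean row 225.62962962962962 bbox 241 214 22 15
```

View pics/k.png

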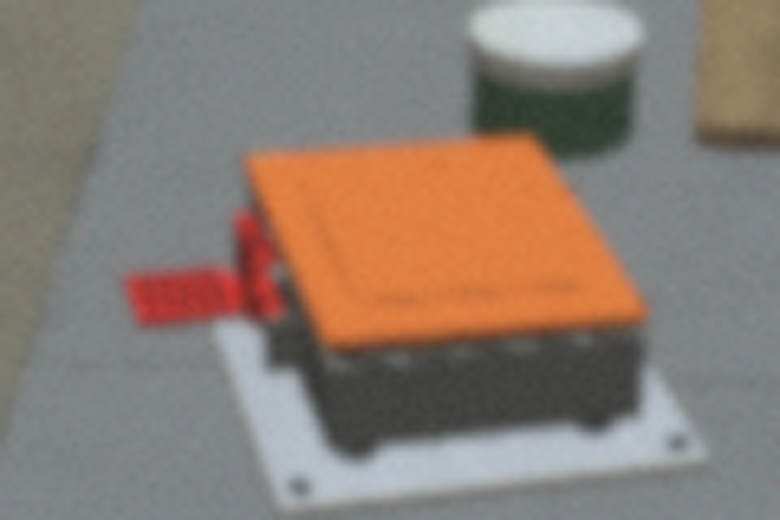

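The lid lies flat with no gap (front edge 250,155 to 325,345), the latch has sprung back level (pad at 185,297), and the arm is clear. I hand the job in.

Call:
send_rows(
  steps=[
    {"dp":[0,0,0],"roll":0,"jaw":0},
    {"dp":[0,0,0],"roll":0,"jaw":0},
    {"dp":[0,0,0],"roll":0,"jaw":0},
  ],
)

```text
time_s: 23.08
tcp_pos: [0.4383, 0.0748, 0.1938]
eef_rot: [180.0, 0.1, 15.2]
contact_force: [0.7, -0.2, -0.3]
gripper_width: 0.0006
gripper_force: 0.0
```

```bash
python3 red.py; python3 -c "
from plant import r
print(r.close_job())"
```

```text
pad left end mean row 225.71428571428572 bbox 241 214 22 15
the job is handed in; nothing more can be done
None
```

The latch is pressed, the bearing lies flat in the nest and the lid is latched shut, handed in at about 23 s of the 67 s; pressing the lid down peaked at about 21.5 N, under the 25 N damage limit but above the expected 5–12 N, and the verdict was not shown.

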